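# Slide the wing panel out over the board's edge

## Robot

A 6-joint arm with a two-finger parallel gripper is mounted at the origin on the work surface. World frame = base frame: x ahead of the robot, y to its left, z up, the work surface at z = 0. Lengths are in m, angles in rad, forces in N, time in s.
With the tool pointing down it reaches from about 0.35 to 0.725 m from the base axis. Payload 6 kg.
Tool frame: the origin (TCP) lies between the finger pads; the fingertips stand 25 mm ahead of it and the grasp point (between the pads) lies 6 mm ahead of it; z points along the fingers, y is the direction in which the jaws open and shut (so a half turn about z gives the same grasp; the last joint's range is limited). The gripper opens to 85 mm and grips with 20 to 120 N. Pads are 22 mm wide; open, the fingers measure 114 mm over their backs; the gripper's body (76 mm by 85 mm) begins 54 mm behind the grasp point. The pads swing forward as they close: fully open they stand 13 mm farther back than shut.
Start: joints at [1.565, 0.04, 0.085, 0, -1.615, -0.334], TCP at [0.2, 0.566, 0.256] pointing down, gripper open.
Joint ranges: [-2.56, 2.56], [-1.29, 2.01], [-1.08, 1.49], [-3.29, 1.98], [-2.81, -0.18], [-2.99, 2.99]. Speed limits (rad/s): [2.57, 2.57, 3.01, 3.14, 3.14, 3.14].

## Interface

Orientations are given as a unit quaternion [x, y, z, w].
In Python, from cell import r gives the robot as it stands.
- The arm moves only by the shell command python3 -m inch 'ROWS' [FORCE]. ROWS is JSON, a list of rows, each an object with "jaw": the opening in per cent of the stroke, from 0 (shut) to 100 (fully open); "delta_pos": the shift along the tool's x, y, z as a fraction of full scale, a list of three; "twist": the turn, a rotation vector about the tool's x, y, z as a fraction of full scale, a list of three. A call has 1 to 12 rows; each row shifts and turns the commanded pose from where the row before left it, along the tool's axes as they then stand; what a row does not reach is not made up. Full scale, the value 1, is 300 mm for a shift and pi rad for a turn. A row lasts 1/10 s, in which the tool goes at most 50 mm and 8.59 degrees, less where a joint would pass 70% of its speed; a pose out of reach is approached as far as the arm can. A call with a number of a shift or a turn outside -1 to 1 is refused whole. A call with a gripper value outside its range is refused whole. The fingers move at their own pace and stop on an object; FORCE is the grip in N (left out, the last holds). Time passes only in rows, so rows that do not move let the fingers close. It gives the time, the measured TCP pose, the force and the opening at its end, in the units of the state.
- r.state(): the state, without advancing time (a new reading comes with each control period).
- r.camera(name): name is "scene" or "top" or "wrist"; returns a dict with "frame" (480x640x3 uint8, red, green, blue), "fx", "fy", "cx", "cy" (pixels), "dist_coeffs" ([k1, k2, p1, p2, k3] as OpenCV has them; the pictures are not rectified), "extrinsics" (4x4, takes a point from camera to world coordinates); the wrist camera has in their place "mount" (4x4, takes a point from camera to tool coordinates, whose origin is the TCP and whose axes are the flange's). Camera axes: x right, y up, looking along -z (the intrinsics and any distortion apply to the point x, -y, -z); pixel columns grow to the right and rows downward; lengths in m; the calibration is good to about 2 mm. A picture is of the moment at which its call begins: read the wrist's pose just before it. There is no depth.
- r.hand_in(): hands the job in, once; it reports no verdict.
The state is a dict: "t": time; "qpos": joint angles; "qvel": joint speeds; "effort": joint torques, N m; "tcp_pos": TCP position; "orientation": TCP orientation; "ft_force": force on the tool from outside, world axes, zero at the start; "wrist_torque": the same for the moment, N m; "opening": finger opening in m.
Only numpy, scipy, OpenCV 4.12 (cv2) and the standard library are available. Lean on these libraries where they do the work, as an engineer would, in place of code of your own. Each camera call takes 0.05 s, during which the arm holds its last target. There are 200 camera calls.

## Task

On the green-topped building board lie three thin flat parts; the largest, tapered one is the model's wing panel. Push it along the board with the fingertips, without ever picking it up, until its narrow tip overhangs the board's far edge (the long edge away from the robot) by 30 mm, with the panel square to that edge and lying flat, so that the tip can be sanded. Leave everything else where it is, and end clear of the panel.

Things in the scene. Friction and masses are not known exactly. Their poses are not given: they have to be found in the camera images.
- wing: The wing panel: a flat grey plastic plate, 130 mm long, 6 mm thick, tapering evenly from a straight 92 mm wide root end to a straight 56 mm wide tip end; 40 to 85 g, centre of mass about 5 mm towards the root from its middle. It lies loose on the board and slides with ordinary friction. Origin: middle of its underside. Its x axis runs along its length from root to tip, z up. It starts with its tip inside the far edge, roughly pointing at it.
- wing_tip (a point): Middle of the wing panel's tip end, at its underside (65 mm from its origin along its +x).
- wing_root (a point): Middle of the wing panel's wide root end, at its underside (65 mm from its origin along its -x).
- board: The building board, fixed to the table: 340 mm deep (its x), 440 mm wide (its y), 40 mm high, plywood with a green cutting-mat face flat to the very edges. Origin: middle of its underside, on the table top; its x axis points away from the robot towards the far edge (give or take the board's yaw). Nothing stands on the table below or just beyond the far edge.
- board_edge (a point): Middle of the board's far long edge, on its top face (40 mm above the table). Axes as the board's: x points outward over the edge, square to it, y runs along the edge.
- tailplane: Bystander: the same tapered shape but smaller, 80 mm long, 56 to 36 mm wide, 6 mm thick, lying on the board. Origin: middle of its underside, x from root to tip.
- sheet: Bystander: rectangular grey plastic sheet 100 x 70 x 6 mm (x, y, z) lying on the board. Origin: middle of its underside.
- jar: Bystander: round glass jar with a white cap, 38 mm across, 45 mm high, on the board near its robot-side edge. Origin: middle of its underside.
- cement: Bystander: round glass jar with a green cap and a paper label, 34 mm across, 55 mm high, on the board near its robot-side edge. Origin: middle of its underside.
- knife: Bystander: hobby knife, 140 mm long, 9 mm thick, lying on the table to the right of the board. Origin: near its middle, at the underside.
- file: Bystander: small file with a wooden handle, 160 mm long, 12 mm thick, lying on the table to the right of the board. Origin: middle, at the underside.
- sprue: Bystander: black plastic parts frame 115 x 165 x 5 mm lying on the table to the left of the board. Origin: its middle, at the underside.

How it is judged:
At the end, for the whole second after the job is handed in: The wing panel lies still and flat on the board, the middle of its tip 23 to 37 mm beyond the far edge, its length within 8 degrees of square to that edge (x of wing_tip in the frame of board_edge between 0.023 and 0.037 m and y of wing_tip in the frame of board_edge between -0.2 and 0.2 m and angle between the x axis of wing and the x axis of board_edge, either way round below 0.14 rad and angle between wing's own z axis and vertical below 0.05 rad and height (world z) of wing between 0.037 and 0.044 m and linear speed of wing below 0.01 m/s); the robot touches nothing.
It fails at once if the wing panel is picked up or tipped (raised more than 15 mm or tilted more than 15 degrees) (height (world z) of wing above 0.055 m or angle between wing's own z axis and vertical above 0.26 rad).
It fails at once if the wing panel falls off the board (height (world z) of wing below 0.025 m).
It fails at once if a bystander is moved by more than 15 mm or knocked over (distance of any of tailplane, sheet, jar, cement, knife, file, sprue from where it was at the start of the episode above 0.015 m or angle between any of jar, cement's own z axis and vertical above 0.4 rad).
It also fails if it takes over 32 s, if anything falls off the work surface, if the arm or the gripper's body presses on something with over 40 N, if the wrist force passes 120 N, or if a joint passes its speed limit or range.

## Working session

There is one attempt and no reset: what is moved stays moved. The work goes in short steps, Python scripts to look and compute and a shell command to move; the robot and the scene stay as the last step left them, time stands still between calls to the robot, and variables do not carry over. Pictures are saved under pics/ and viewed, about 8 in all and at most 12, crops included, and the job is handed in when it is done.

```bash
ls; mkdir -p pics
python3 - <<'E'
from cell import r
import cv2
s=r.state();print(s['t'],s['tcp_pos'],s['orientation'],s['ft_force'],s['opening'])
for n in("top","scene"):
    c=r.camera(n);cv2.imwrite(f"pics/{n}0.png",c["frame"][:,:,::-1]);print(n,c["fx"],c["cx"],c["cy"],c["dist_coeffs"],c["extrinsics"])
E
```

```text
pics
0.0 [0.19981859 0.56546152 0.25527469] [ 9.85602281e-01 -1.69077977e-01 -7.67668940e-05  8.80106388e-04] [-0.21471397 -0.1428347  -0.81133307] 0.08523653080549744
top 564.8162854581443 325.1653103549116 239.6756288270117 [0.00296541 0.         0.         0.         0.        ] [[-0.0192608   0.98757991 -0.15593247  0.37122038]
 [-0.99975798 -0.01736585  0.01350571  0.02773381]
 [ 0.01063007  0.15615486  0.98767538  1.21613088]
 [ 0.          0.          0.          1.        ]]
scene 559.6053464018263 323.17799053506 241.32306699971238 [-0.05720852  0.          0.          0.          0.        ] [[ 0.88370805 -0.25298402  0.39377554  1.0305506 ]
 [ 0.46745032  0.51922896 -0.71546592 -0.85000478]
 [-0.02345822  0.81633349  0.57710427  0.75303449]
 [ 0.          0.          0.          1.        ]]
```

View pics/top0.png

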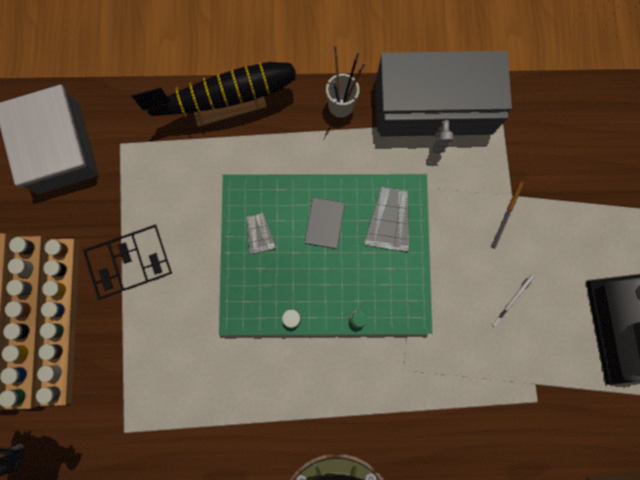

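```bash
cat > h.py <<'E'
from cell import r
import cv2, numpy as np
from scipy.spatial.transform import Rotation as R
def world(c,px,z,T=None):
    T=np.array(c["extrinsics"] if T is None else T);K=np.array([[c["fx"],0,c["cx"]],[0,c["fy"],c["cy"]],[0,0,1]])
    u=cv2.undistortPoints(np.array(px,float).reshape(-1,1,2),K,np.array(c["dist_coeffs"])).reshape(-1,2)
    d=np.c_[u[:,0],-u[:,1],-np.ones(len(u))]@T[:3,:3].T
    return T[:3,3]+d*((z-T[2,3])/d[:,2])[:,None]
def look(name=None):
    c=r.camera("top");f=c["frame"]
    if name: cv2.imwrite(f"pics/{name}.png",f[:,:,::-1])
    hsv=cv2.cvtColor(f,cv2.COLOR_RGB2HSV)
    g=((hsv[...,1]>110)&(hsv[...,0]>55)&(hsv[...,0]<95)&(hsv[...,2]>40)).astype(np.uint8)
    ys,xs=np.nonzero(g); 
    # far edge of board: per-column first green row, columns clear of the wing
    cols=np.r_[232:362,414:424]; rows=[np.nonzero(g[150:,k])[0][0]+150-.5 for k in cols]
    E=world(c,np.c_[cols,rows],.04)[:,:2]
    m=cv2.fitLine(E.astype(np.float32),cv2.DIST_HUBER,0,.001,.001).ravel()
    t=m[:2]*np.sign(m[1]); n=np.array([t[1],-t[0]])  # t along +y, n outward
    side=[world(c,[(np.nonzero(g[k])[0][[0,-1]])],.04)[:,:2] for k in (200,210,260,270,290)]
    print("edge pt",m[2:],"yaw",np.degrees(np.arctan2(n[1],n[0])),"board width",np.mean([np.linalg.norm(a[0]-a[1]) for a in side]))
    w=((g==0)).astype(np.uint8)[150:270,355:424]
    w=((hsv[...,1]<70)&(hsv[...,2]>70)).astype(np.uint8)[177:270,355:424]
    w=cv2.morphologyEx(w,cv2.MORPH_CLOSE,np.ones((5,5)))
    cs,_=cv2.findContours(w,cv2.RETR_EXTERNAL,cv2.CHAIN_APPROX_NONE)
    k=max(cs,key=cv2.contourArea).reshape(-1,2)+[355,177]
    W=world(c,k,.046)[:,:2]
    return c,m[2:],n,t,W
E
python3 - <<'E'
from h import *
c,e,n,t,W=look()
print(e,n, "wing extents",W.min(0),W.max(0))
q=cv2.approxPolyDP(W.astype(np.float32).reshape(-1,1,2),.012,True).reshape(-1,2);print(q)
v=cv2.resize(c["frame"][150:350,210:440,::-1],None,fx=3,fy=3,interpolation=cv2.INTER_CUBIC);cv2.imwrite("pics/crop.png",v)
w=c["frame"];cv2.imwrite("pics/w.png",w)
for p in [(223,175),(427,176),(431,334),(220,335)]: print(p,world(c,[p],.04))
print(world(c,[(380,130)],0.05))
E
```

```text
Traceback (most recent call last):
  File "h.py", line 21, in look
    print("edge pt",m[2:],"yaw",np.degrees(np.arctan2(n[1],n[0])),"board width",np.mean([np.linalg.norm(a[0]-a[1]) for a in side]))
                                                                                                             ~^^^
IndexError: index 1 is out of bounds for axis 0 with size 1
```

```bash
sed -i 's/^    side=.*/    side=[world(c,[(a,k) for a in np.nonzero(g[k])[0][[0,-1]]],.04)[:,:2] for k in (200,210,260,270,290)]/' h.py
python3 - <<'E'
from h import *
c,e,n,t,W=look()
print(e,n, "wing extents",W.min(0),W.max(0))
q=cv2.approxPolyDP(W.astype(np.float32).reshape(-1,1,2),.012,True).reshape(-1,2);print(q)
v=cv2.resize(c["frame"][150:350,210:440,::-1],None,fx=3,fy=3,interpolation=cv2.INTER_CUBIC);cv2.imwrite("pics/crop.png",v)
for p in [(223,175),(427,176),(431,334),(220,335)]: print(p,world(c,[p],.04))
print(world(c,[(380,130)],0.05))
E
```

```text
edge pt [0.6974817  0.07769357] yaw -0.9325642 board width 0.4314150380248803
[0.6974817  0.07769357] [ 0.99986756 -0.0162756 ] wing extents [ 0.52746445 -0.16469976] [ 0.66965224 -0.05203216]
[[ 0.6696522  -0.11164505]
 [ 0.598449   -0.08589196]
 [ 0.596882   -0.05203216]
 [ 0.5942255  -0.08153097]
 [ 0.54319423 -0.07153422]
 [ 0.5289417  -0.1591536 ]
 [ 0.6578275  -0.16455597]]
(223, 175) [[0.70102637 0.22783069 0.04      ]]
(427, 176) [[ 0.69166652 -0.20999614  0.04      ]]
(431, 334) [[ 0.35660696 -0.20232337  0.04      ]]
(220, 335) [[0.36297221 0.23093806 0.04      ]]
[[ 0.79288868 -0.11118408  0.05      ]]
```

View pics/crop.png

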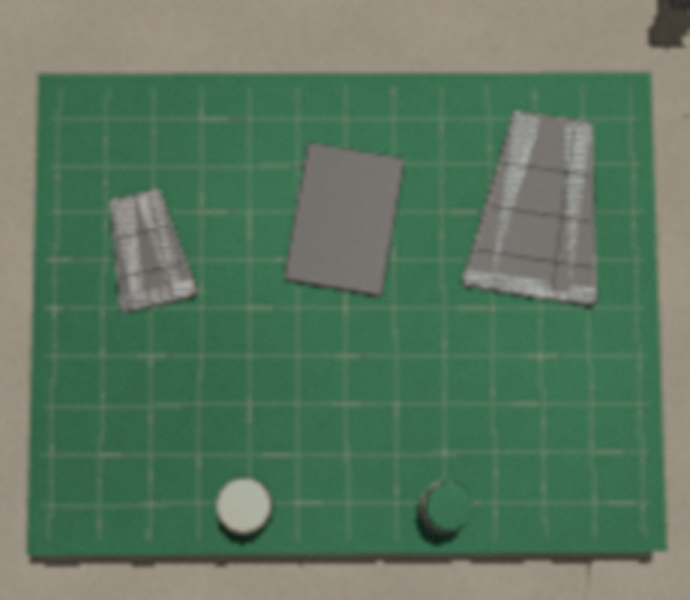

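The crop shows the wing at the upper right, with tip corners near (514,112) and (592,122) and root corners near (464,284) and (596,303). The sheet is to its left, and both jars are at the near edge.

Run:
```python
from h import *
c=r.camera("top")
f=lambda P:(np.array(P)+.5)/3-.5+[210,150]
q=world(c,f([(514,112),(592,122),(596,303),(464,284)]),.046)[:,:2]; print(q)
tip=(q[0]+q[1])/2;root=(q[2]+q[3])/2;d=tip-root
print("len",np.linalg.norm(d),"tipw",np.linalg.norm(q[0]-q[1]),"rootw",np.linalg.norm(q[2]-q[3]),"tip",tip,"root",root,"yaw",np.degrees(np.arctan2(d[1],d[0])))
e=world(c,f([(39,73),(651,73),(667,549),(28,553)]),.04)[:,:2];print(e,np.linalg.norm(e[0]-e[1]),np.linalg.norm(e[0]-e[3]))
d=e[0]-e[1];print("edge yaw",np.degrees(np.arctan2(-d[0],d[1])))
print("sheet",world(c,f([(308,144),(404,157),(382,296),(285,280)]),.046)[:,:2])
print("cement",world(c,f([(447,507)]),.095), "jar",world(c,f([(244,506)]),.085))
s=r.state();print(s['t'],R.from_quat(s['orientation']).as_matrix().round(3))
```

```text
[[ 0.66749821 -0.10943535]
 [ 0.65928421 -0.16461697]
 [ 0.52959607 -0.16197925]
 [ 0.54463125 -0.07017855]]
len 0.12800315619082647 tipw 0.05578961264766711 rootw 0.09302378134952792 tip [ 0.66339121 -0.13702616] root [ 0.53711366 -0.1160789 ] yaw -9.418611101900764
[[ 0.70324819  0.22856295]
 [ 0.69611113 -0.2094877 ]
 [ 0.35927227 -0.20451725]
 [ 0.36503384  0.23300312]] 0.43810878708391543 0.3382434982402463
edge yaw -0.9334241415418821
sheet [[ 0.6466687   0.03722097]
 [ 0.6361184  -0.03046981]
 [ 0.53718128 -0.01268049]
 [ 0.54966459  0.0548049 ]]
cement [[ 0.38976056 -0.05046841  0.095     ]] jar [[0.3931406  0.08303592 0.085     ]]
0.25 [[ 0.943 -0.333 -0.   ]
 [-0.333 -0.943 -0.001]
 [ 0.     0.001 -1.   ]]
```

```bash
python3 -m inch '[{"jaw":55,"delta_pos":[0,0,0],"twist":[0,0,-0.028]},{"jaw":55,"delta_pos":[0,0,0],"twist":[0,0,-0.028]},{"jaw":55,"delta_pos":[0.077,0.114,0],"twist":[0,0,0]},{"jaw":55,"delta_pos":[0.077,0.114,0],"twist":[0,0,0]},{"jaw":55,"delta_pos":[0.077,0.114,0],"twist":[0,0,0]},{"jaw":55,"delta_pos":[0.077,0.114,0],"twist":[0,0,0]},{"jaw":55,"delta_pos":[0.077,0.114,0],"twist":[0,0,0]},{"jaw":55,"delta_pos":[0.077,0.114,0],"twist":[0,0,0]},{"jaw":55,"delta_pos":[0.077,0.114,0],"twist":[0,0,0]},{"jaw":55,"delta_pos":[0.077,0.114,0],"twist":[0,0,0]},{"jaw":55,"delta_pos":[0.077,0.114,0],"twist":[0,0,0]}]'
python3 -m inch '[{"jaw":55,"delta_pos":[0.077,0.114,0],"twist":[0,0,0]},{"jaw":55,"delta_pos":[0.077,0.114,0],"twist":[0,0,0]},{"jaw":55,"delta_pos":[0.077,0.114,0],"twist":[0,0,0]},{"jaw":55,"delta_pos":[0.077,0.114,0],"twist":[0,0,0]},{"jaw":55,"delta_pos":[0.077,0.114,0],"twist":[0,0,0]},{"jaw":55,"delta_pos":[0.077,0.114,0],"twist":[0,0,0]},{"jaw":55,"delta_pos":[0.077,0.114,0],"twist":[0,0,0]},{"jaw":55,"delta_pos":[0.077,0.114,0],"twist":[0,0,0]},{"jaw":55,"delta_pos":[0,0,0],"twist":[0,0,0]}]'
cat > st.py <<'E'
from h import *
s=r.state();M=R.from_quat(s['orientation']).as_matrix()
print(s['t'],np.round(s['tcp_pos'],4),"yaw",np.degrees(np.arctan2(M[1,0],M[0,0])).round(2),"z",M[:,2].round(3),"F",np.round(s['ft_force'],2),s['opening'])
E
python3 st.py
```

```text
t: 1.35
tcp_pos: [0.3551, 0.2265, 0.2565]
orientation: [0.997, -0.082, 0.0, -0.0]
ft_force: [0.2, -0.2, -0.3]
opening: 0.047
t: 2.25
tcp_pos: [0.4931, -0.0757, 0.2553]
orientation: [0.996, -0.084, -0.001, 0.001]
ft_force: [0.3, -0.5, -1.6]
opening: 0.0466
2.25 [ 0.4931 -0.0757  0.2553] yaw -9.69 z [-0.002 -0.001 -1.   ] F [ 0.28 -0.51 -1.58] 0.04658363781201807
```

```bash
python3 -m inch '[{"jaw":55,"delta_pos":[0.03,0.053,0],"twist":[0,0,0]},{"jaw":55,"delta_pos":[0.03,0.053,0],"twist":[0,0,0]},{"jaw":55,"delta_pos":[0,0,0.11],"twist":[0,0,0]},{"jaw":55,"delta_pos":[0,0,0.11],"twist":[0,0,0]},{"jaw":55,"delta_pos":[0,0,0.11],"twist":[0,0,0]},{"jaw":55,"delta_pos":[0,0,0.11],"twist":[0,0,0]},{"jaw":55,"delta_pos":[0,0,0.11],"twist":[0,0,0]},{"jaw":55,"delta_pos":[0,0,0],"twist":[0,0,0]},{"jaw":55,"delta_pos":[0,0,0],"twist":[0,0,0]}]'
python3 - <<'E'
from h import *
import st
c=r.camera("wrist");cv2.imwrite("pics/wr1.png",c["frame"][:,:,::-1])
print(c["fx"],c["mount"])
E
```

```text
t: 3.15
tcp_pos: [0.5052, -0.1063, 0.0922]
orientation: [0.997, -0.082, 0.0, 0.0]
ft_force: [1.7, 0.1, 1.6]
opening: 0.0471
3.15 [ 0.5052 -0.1063  0.0922] yaw -9.35 z [-0.    -0.001 -1.   ] F [1.65 0.13 1.6 ] 0.047083286218912
429.24982442981945 [[ 4.80549864e-04  9.61654359e-01  2.74263857e-01  6.98636250e-02]
 [ 9.99999884e-01 -4.68322123e-04 -1.10061155e-04 -9.01832872e-04]
 [ 2.26030424e-05  2.74263878e-01 -9.61654473e-01 -1.18486776e-01]
 [ 0.00000000e+00  0.00000000e+00  0.00000000e+00  1.00000000e+00]]
```

View pics/wr1.png

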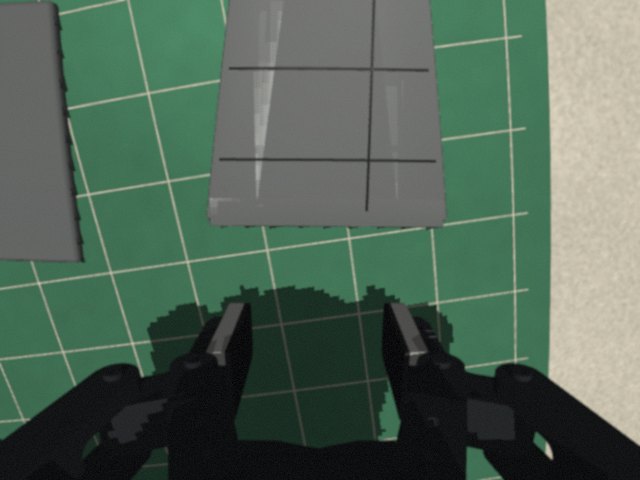

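The wrist view shows the root edge running level from (210,226) to (443,226), parallel to the jaws. The fingers are centred near column 317 and the wing near 327, so I shift 4 mm sideways. Next I feel for the board's height.

```bash
python3 -m inch '[{"jaw":55,"delta_pos":[0,0.013,0.02],"twist":[0,0,0]},{"jaw":55,"delta_pos":[0,0,0.02],"twist":[0,0,0]},{"jaw":55,"delta_pos":[0,0,0.02],"twist":[0,0,0]},{"jaw":55,"delta_pos":[0,0,0.007],"twist":[0,0,0]},{"jaw":55,"delta_pos":[0,0,0],"twist":[0,0,0]},{"jaw":55,"delta_pos":[0,0,0],"twist":[0,0,0]}]'
python3 -m inch '[{"jaw":55,"delta_pos":[0,0,0.01],"twist":[0,0,0]},{"jaw":55,"delta_pos":[0,0,0],"twist":[0,0,0]}]'
python3 -m inch '[{"jaw":55,"delta_pos":[0,0,0.01],"twist":[0,0,0]},{"jaw":55,"delta_pos":[0,0,0],"twist":[0,0,0]}]'
```

```text
t: 3.8
tcp_pos: [0.5046, -0.1102, 0.0714]
orientation: [0.997, -0.082, 0.0, 0.0]
ft_force: [0.8, 0.5, -0.4]
opening: 0.0471
t: 4.0
tcp_pos: [0.5043, -0.1101, 0.0679]
orientation: [0.997, -0.082, -0.0, 0.0]
ft_force: [0.2, -0.1, -0.4]
opening: 0.0468
t: 4.2
tcp_pos: [0.5042, -0.1102, 0.0647]
orientation: [0.997, -0.082, -0.0, 0.0]
ft_force: [0.1, 0.1, -0.5]
opening: 0.047
```

```bash
for i in 1 2 ; do python3 -m inch '[{"jaw":55,"delta_pos":[0,0,0.005],"twist":[0,0,0]},{"jaw":55,"delta_pos":[0,0,0],"twist":[0,0,0]}]' | grep -E "tcp|ft"; done
```

```text
tcp_pos: [0.5044, -0.1102, 0.0635]
ft_force: [-0.2, -0.3, -0.4]
tcp_pos: [0.5047, -0.1102, 0.0627]
ft_force: [-0.5, -0.1, 2.9]
```

```bash
python3 -m inch '[{"jaw":55,"delta_pos":[0,0,-0.007],"twist":[0,0,0]},{"jaw":55,"delta_pos":[0.013,0,0],"twist":[0,0,0]},{"jaw":55,"delta_pos":[0.013,0,0],"twist":[0,0,0]},{"jaw":55,"delta_pos":[0.013,0,0],"twist":[0,0,0]},{"jaw":55,"delta_pos":[0.013,0,0],"twist":[0,0,0]},{"jaw":55,"delta_pos":[0.01,0,0],"twist":[0,0,0]},{"jaw":55,"delta_pos":[0.01,0,0],"twist":[0,0,0]},{"jaw":55,"delta_pos":[0.01,0,0],"twist":[0,0,0]},{"jaw":55,"delta_pos":[0,0,0],"twist":[0,0,0]}]'
python3 -m inch '[{"jaw":55,"delta_pos":[0.01,0,0],"twist":[0,0,-0.0047]},{"jaw":55,"delta_pos":[0.01,0,0],"twist":[0,0,-0.0047]},{"jaw":55,"delta_pos":[0.01,0,0],"twist":[0,0,-0.0047]},{"jaw":55,"delta_pos":[0.01,0,0],"twist":[0,0,-0.0047]},{"jaw":55,"delta_pos":[0.01,0,0],"twist":[0,0,-0.0047]},{"jaw":55,"delta_pos":[0.01,0,0],"twist":[0,0,-0.0047]},{"jaw":55,"delta_pos":[0,0,0],"twist":[0,0,0]}]'
python3 st.py
python3 - <<'E'
from h import *
c=r.camera("wrist");cv2.imwrite("pics/wr2.png",c["frame"][:,:,::-1])
E
```

```text
t: 5.5
tcp_pos: [0.529, -0.1142, 0.0642]
orientation: [0.997, -0.082, -0.0, 0.0]
ft_force: [0.5, 0.3, -0.4]
opening: 0.0471
t: 6.2
tcp_pos: [0.547, -0.1165, 0.0643]
orientation: [0.999, -0.037, 0.0, 0.0]
ft_force: [-0.0, -0.6, -0.4]
opening: 0.0468
6.2 [ 0.547  -0.1165  0.0643] yaw -4.28 z [ 0. -0. -1.] F [-0.02 -0.57 -0.45] 0.04678126228015916
```

View pics/wr2.png

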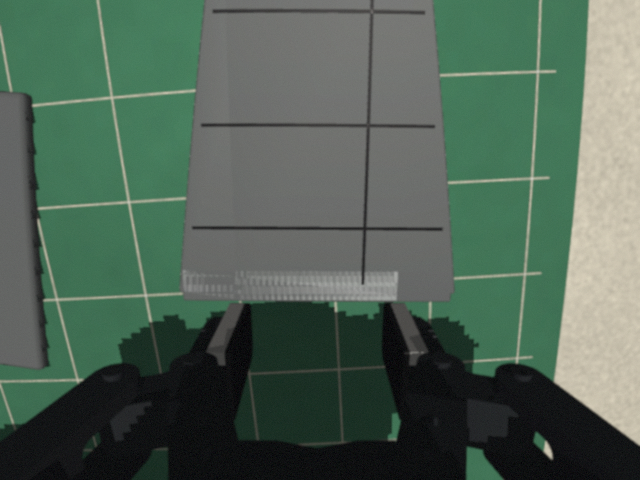

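The fingertips are flat against the root, which spans columns 183 to 453 at row 300, centred and parallel to the jaws.

```bash
cat > wr.py <<'E'
from h import *
def root(px,z):
    s=r.state();T=np.eye(4);T[:3,:3]=R.from_quat(s['orientation']).as_matrix();T[:3,3]=s['tcp_pos']
    c=r.camera("wrist");return np.array(s['tcp_pos']),world(c,px,z,T@np.array(c["mount"]))
E
python3 - <<'E'
from wr import *
import st
n=np.array([.99987,-.0163]);e=np.array([.6975,.0777])
p,q=root([(183,300),(453,300),(183,272)],.046)
print(q,"w",np.linalg.norm(q[0]-q[1]));m=(q[0]+q[1])[:2]/2
d=q[0]-q[1];print("root yaw",np.degrees(np.arctan2(-d[0],d[1])))
print("offset tcp->root",m-p[:2],"root to edge",(m-e)@n,"tcp to edge",(p[:2]-e)@n, "need forward",-.100-(m-e)@n)
E
```

```text
6.25 [ 0.5468 -0.1165  0.0643] yaw -4.31 z [ 0. -0. -1.] F [-0.2   0.48 -0.57] 0.04692015800045216
[[ 0.56195038 -0.07022167  0.046     ]
 [ 0.55494833 -0.16354581  0.046     ]
 [ 0.57212607 -0.07191389  0.046     ]] w 0.09358645639075362
root yaw -4.290827266607379
offset tcp->root [ 0.0116592  -0.00042827] root to edge -0.1358608507516701 tcp to edge -0.1475255120530588 need forward 0.03586085075167009
```

```bash
python3 -m inch '[{"jaw":55,"delta_pos":[0.01,0,0],"twist":[0,0,-0.0047]},{"jaw":55,"delta_pos":[0.01,0,0],"twist":[0,0,-0.0047]},{"jaw":55,"delta_pos":[0.01,0,0],"twist":[0,0,-0.0047]},{"jaw":55,"delta_pos":[0.01,0,0],"twist":[0,0,-0.0047]},{"jaw":55,"delta_pos":[0.01,0,0],"twist":[0,0,0]},{"jaw":55,"delta_pos":[0.01,0,0],"twist":[0,0,0]},{"jaw":55,"delta_pos":[0.01,0,0],"twist":[0,0,0]},{"jaw":55,"delta_pos":[0.01,0,0],"twist":[0,0,0]},{"jaw":55,"delta_pos":[0.01,0,0],"twist":[0,0,0]},{"jaw":55,"delta_pos":[0,0,0],"twist":[0,0,0]},{"jaw":55,"delta_pos":[0,0,0],"twist":[0,0,0]}]'
python3 - <<'E'
from h import *
import st
c=r.camera("top")
cv2.imwrite("pics/crop2.png",cv2.resize(c["frame"][150:290,320:460,::-1],None,fx=4,fy=4,interpolation=cv2.INTER_CUBIC))
n=np.array([.99987,-.0163]);e=np.array([.6975,.0777])
print("tcp to edge",(np.array(r.state()['tcp_pos'])[:2]-e)@n)
E
```

```text
t: 7.4
tcp_pos: [0.5736, -0.1173, 0.0643]
orientation: [1.0, -0.008, -0.0, 0.0]
ft_force: [0.1, 1.0, 0.9]
opening: 0.047
7.4 [ 0.5736 -0.1173  0.0643] yaw -0.93 z [-0. -0. -1.] F [0.12 0.96 0.88] 0.046952412305172025
tcp to edge -0.12070078309944242
```

View pics/crop2.png

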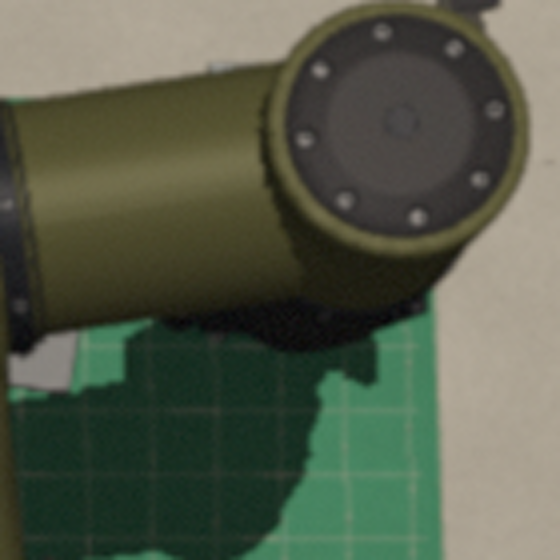

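The arm hides the wing in this view. By the TCP-to-edge distance about 9 mm remain, so I push that, back off, rise and step aside to look.

```bash
python3 -m inch '[{"jaw":55,"delta_pos":[0.01,0,0],"twist":[0,0,0]},{"jaw":55,"delta_pos":[0.01,0,0],"twist":[0,0,0]},{"jaw":55,"delta_pos":[0.009,0,0],"twist":[0,0,0]},{"jaw":55,"delta_pos":[0,0,0],"twist":[0,0,0]},{"jaw":55,"delta_pos":[0,0,0],"twist":[0,0,0]}]'
python3 - <<'E'
from h import *
n=np.array([.99987,-.0163]);e=np.array([.6975,.0777])
print("tcp to edge",(np.array(r.state()['tcp_pos'])[:2]-e)@n)
E
python3 -m inch '[{"jaw":55,"delta_pos":[-0.03,0,0],"twist":[0,0,0]},{"jaw":55,"delta_pos":[-0.05,0,0],"twist":[0,0,0]},{"jaw":55,"delta_pos":[-0.05,0,-0.02],"twist":[0,0,0]},{"jaw":55,"delta_pos":[0,0,-0.1],"twist":[0,0,0]},{"jaw":55,"delta_pos":[0,0,-0.13],"twist":[0,0,0]},{"jaw":55,"delta_pos":[0,0,-0.13],"twist":[0,0,0]},{"jaw":55,"delta_pos":[-0.03,0,-0.13],"twist":[0,0,0]},{"jaw":55,"delta_pos":[-0.1,0,-0.1],"twist":[0,0,0]},{"jaw":55,"delta_pos":[-0.1,-0.05,0],"twist":[0,0,0]},{"jaw":55,"delta_pos":[-0.1,-0.1,0],"twist":[0,0,0]},{"jaw":55,"delta_pos":[0,-0.13,0],"twist":[0,0,0]},{"jaw":55,"delta_pos":[0,-0.13,0],"twist":[0,0,0]}]'
python3 -m inch '[{"jaw":55,"delta_pos":[0,-0.13,0],"twist":[0,0,0]},{"jaw":55,"delta_pos":[0,-0.13,0],"twist":[0,0,0]},{"jaw":55,"delta_pos":[0,-0.13,0],"twist":[0,0,0]},{"jaw":55,"delta_pos":[0,-0.13,0],"twist":[0,0,0]},{"jaw":55,"delta_pos":[0,-0.1,0],"twist":[0,0,0]},{"jaw":55,"delta_pos":[0,0,0],"twist":[0,0,0]},{"jaw":55,"delta_pos":[0,0,0],"twist":[0,0,0]}]'
python3 - <<'E'
from h import *
c=r.camera("top")
cv2.imwrite("pics/crop3.png",cv2.resize(c["frame"][150:350,210:440,::-1],None,fx=3,fy=3,interpolation=cv2.INTER_CUBIC))
E
```

```text
t: 7.95
tcp_pos: [0.5824, -0.1175, 0.0643]
orientation: [1.0, -0.008, -0.0, 0.0]
ft_force: [-0.2, -0.1, 0.2]
opening: 0.0468
tcp to edge -0.11193670917651821
t: 9.15
tcp_pos: [0.445, 0.0085, 0.2481]
orientation: [1.0, -0.009, 0.001, -0.001]
ft_force: [1.0, -0.2, -0.0]
opening: 0.047
t: 9.85
tcp_pos: [0.4488, 0.1939, 0.2471]
orientation: [1.0, -0.007, -0.0, 0.0]
ft_force: [0.4, 0.2, -0.4]
opening: 0.047
```

View pics/crop3.png

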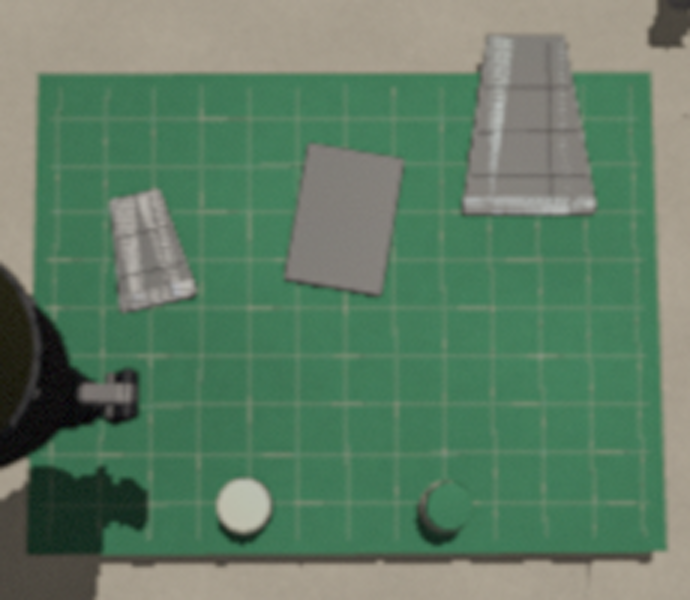

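The wing's tip now overhangs, with tip corners at (488,35) and (565,37) and root corners at (463,213) and (595,213). The board edge is at row 73. The sheet, tailplane and jars have not moved.

```bash
python3 - <<'E'
from h import *
c=r.camera("top")
f=lambda P:(np.array(P)+.5)/3-.5+[210,150]
q=world(c,f([(488,35),(565,37),(595,213),(463,213)]),.046)[:,:2]
tip=(q[0]+q[1])/2;root=(q[2]+q[3])/2;d=tip-root
e=world(c,f([(39,73),(651,73)]),.04)[:,:2];t=e[0]-e[1];t/=np.linalg.norm(t);n=np.array([t[1],-t[0]])
print("overhang",(tip-e[0])@n,"via root",(root-e[0])@n+.13,"len",np.linalg.norm(d),"yaw err",np.degrees(np.arctan2(d@t,d@n)))
E
python3 st.py
```

```text
overhang 0.02563595208524173 via root 0.026725357718392656 len 0.12891272876794288 yaw err -0.32970713543379526
9.95 [0.4492 0.193  0.2475] yaw -0.96 z [ 0.  0. -1.] F [ 0.07  0.6  -0.43] 0.04687186693401535
```

The top camera gives 26 to 27 mm and the wrist-based figure is 30, so I refine with subpixel edge profiles.

Run:
```python
from h import *
c=r.camera("top");f=np.mean([r.camera("top")["frame"].astype(float) for _ in range(4)],0)
def cross(col,r0,r1,ch):
    p=ch[r0:r1,col]; a,b=p[:3].mean(),p[-3:].mean(); h=(a+b)/2; s=np.sign(b-a)
    k=np.nonzero(s*(p-h)>0)[0][0]; return r0+k-1+(h-p[k-1])/(p[k]-p[k-1])
red=f[...,0]; gr=f[...,0]-f[...,1]   # red-green separates mat from paper and plastic
E=world(c,[(k,cross(k,168,181,gr)) for k in list(range(330,362))+list(range(412,422))],.04)[:,:2]
l=np.polyfit(E[:,1],E[:,0],1)
Rt=world(c,[(k,cross(k,215,227,gr)) for k in range(370,402)],.046)[:,:2]
print("edge slope deg",np.degrees(np.arctan(l[0])),"res",np.std(E[:,0]-np.polyval(l,E[:,1])))
rs=np.polyfit(Rt[:,1],Rt[:,0],1);print("root slope",np.degrees(np.arctan(rs[0])))
g=Rt[:,0]-np.polyval(l,Rt[:,1]);print("root-edge",np.median(g),g.std(),"overhang",.13+np.median(g))
for k in (378,384,390): print(np.round(f[156:168,k].mean(1)))
print("root z=.04 alt",.13+np.median(world(c,[(k,cross(k,215,227,gr)) for k in range(370,402)],.04)[:,0]-np.polyval(l,Rt[:,1])))
```

```text
edge slope deg 0.6784904438714973 res 0.0001752123455561148
root slope 1.181528370782121
root-edge -0.10523974232849198 0.00024535063353105485 overhang 0.024760257671508024
[156. 156. 156. 155. 152. 138. 141. 162. 168. 166. 158. 164.]
[155. 154. 154. 154. 150. 137. 127. 125. 124. 124. 125. 125.]
[155. 154. 154. 155. 152. 137. 127. 125. 124. 125. 124. 124.]
root z=.04 alt 0.025894751286115292
```

The profiles put the overhang at about 25 to 27 mm, which is in tolerance but low. I nudge about 3 mm more.

```bash
python3 -m inch '[{"jaw":55,"delta_pos":[0.039,0.114,0],"twist":[0,0,0]},{"jaw":55,"delta_pos":[0.039,0.114,0],"twist":[0,0,0]},{"jaw":55,"delta_pos":[0.039,0.114,0],"twist":[0,0,0]},{"jaw":55,"delta_pos":[0.039,0.114,0],"twist":[0,0,0]},{"jaw":55,"delta_pos":[0.039,0.114,0],"twist":[0,0,0]},{"jaw":55,"delta_pos":[0.039,0.114,0],"twist":[0,0,0]},{"jaw":55,"delta_pos":[0.039,0.114,0],"twist":[0,0,0]},{"jaw":55,"delta_pos":[0.039,0.114,0],"twist":[0,0,0]},{"jaw":55,"delta_pos":[0.039,0.114,0],"twist":[0,0,0]},{"jaw":55,"delta_pos":[0,0,0],"twist":[0,0,0]},{"jaw":55,"delta_pos":[0,0,0],"twist":[0,0,0]}]'; python3 st.py
```

```text
t: 11.3
tcp_pos: [0.5494, -0.1168, 0.2469]
orientation: [1.0, -0.009, -0.0, 0.0]
ft_force: [0.1, 0.3, 0.6]
opening: 0.0469
11.3 [ 0.5494 -0.1168  0.2469] yaw -1.06 z [-0.001 -0.    -1.   ] F [0.1  0.28 0.6 ] 0.04691340564524596
```

```bash
python3 -m inch '[{"jaw":55,"delta_pos":[0,0,0.11],"twist":[0,0,0]},{"jaw":55,"delta_pos":[0,0,0.11],"twist":[0,0,0]},{"jaw":55,"delta_pos":[0,0,0.11],"twist":[0,0,0]},{"jaw":55,"delta_pos":[0,0,0.11],"twist":[0,0,0]},{"jaw":55,"delta_pos":[0,0,0.11],"twist":[0,0,0]},{"jaw":55,"delta_pos":[0,0,0.03],"twist":[0,0,0]},{"jaw":55,"delta_pos":[0,0,0.026],"twist":[0,0,0]},{"jaw":55,"delta_pos":[0,0,0],"twist":[0,0,0]},{"jaw":55,"delta_pos":[0,0,0],"twist":[0,0,0]}]'; python3 st.py
```

```text
t: 12.2
tcp_pos: [0.5506, -0.1156, 0.0674]
orientation: [1.0, -0.008, 0.001, 0.0]
ft_force: [0.5, -0.2, 0.7]
opening: 0.0473
12.2 [ 0.5506 -0.1156  0.0674] yaw -0.9 z [ 0.003 -0.    -1.   ] F [ 0.48 -0.23  0.69] 0.04728819088545179
```

```bash
python3 -m inch '[{"jaw":55,"delta_pos":[0,0,0.01],"twist":[0,0,0]},{"jaw":55,"delta_pos":[0.017,0,0],"twist":[0,0,0]},{"jaw":55,"delta_pos":[0.017,0,0],"twist":[0,0,0]},{"jaw":55,"delta_pos":[0.017,0,0],"twist":[0,0,0]},{"jaw":55,"delta_pos":[0.017,0,0],"twist":[0,0,0]},{"jaw":55,"delta_pos":[0.017,0,0],"twist":[0,0,0]},{"jaw":55,"delta_pos":[0.01,0,0],"twist":[0,0,0]},{"jaw":55,"delta_pos":[0.01,0,0],"twist":[0,0,0]},{"jaw":55,"delta_pos":[0,0,0],"twist":[0,0,0]},{"jaw":55,"delta_pos":[0,0,0],"twist":[0,0,0]}]'; python3 st.py
```

```text
t: 13.2
tcp_pos: [0.5815, -0.1163, 0.0627]
orientation: [1.0, -0.008, 0.0, 0.0]
ft_force: [1.8, -0.7, 0.9]
opening: 0.0469
13.2 [ 0.5815 -0.1163  0.0627] yaw -0.93 z [ 0.001 -0.    -1.   ] F [ 1.76 -0.66  0.93] 0.046864907465925205
```

```bash
python3 -m inch '[{"jaw":55,"delta_pos":[0,0,-0.004],"twist":[0,0,0]},{"jaw":55,"delta_pos":[0.007,0,0],"twist":[0,0,0]},{"jaw":55,"delta_pos":[0.007,0,0],"twist":[0,0,0]},{"jaw":55,"delta_pos":[0,0,0],"twist":[0,0,0]},{"jaw":55,"delta_pos":[0,0,0],"twist":[0,0,0]}]'; python3 st.py
```

```text
t: 13.7
tcp_pos: [0.5853, -0.1163, 0.0636]
orientation: [1.0, -0.008, -0.0, 0.0]
ft_force: [-0.2, -0.5, -0.1]
opening: 0.0471
13.7 [ 0.5853 -0.1163  0.0636] yaw -0.93 z [-0. -0. -1.] F [-0.24 -0.49 -0.05] 0.047107362246182664
```

```bash
python3 -m inch '[{"jaw":55,"delta_pos":[-0.03,0,0],"twist":[0,0,0]},{"jaw":55,"delta_pos":[-0.05,0,0],"twist":[0,0,0]},{"jaw":55,"delta_pos":[-0.05,0,-0.02],"twist":[0,0,0]},{"jaw":55,"delta_pos":[0,0,-0.1],"twist":[0,0,0]},{"jaw":55,"delta_pos":[0,0,-0.13],"twist":[0,0,0]},{"jaw":55,"delta_pos":[0,0,-0.13],"twist":[0,0,0]},{"jaw":55,"delta_pos":[-0.03,0,-0.13],"twist":[0,0,0]},{"jaw":55,"delta_pos":[-0.1,0,-0.1],"twist":[0,0,0]},{"jaw":55,"delta_pos":[-0.1,-0.05,0],"twist":[0,0,0]},{"jaw":55,"delta_pos":[-0.1,-0.1,0],"twist":[0,0,0]},{"jaw":55,"delta_pos":[0,-0.13,0],"twist":[0,0,0]},{"jaw":55,"delta_pos":[0,-0.13,0],"twist":[0,0,0]}]'
python3 -m inch '[{"jaw":55,"delta_pos":[0,-0.13,0],"twist":[0,0,0]},{"jaw":55,"delta_pos":[0,-0.13,0],"twist":[0,0,0]},{"jaw":55,"delta_pos":[0,-0.13,0],"twist":[0,0,0]},{"jaw":55,"delta_pos":[0,-0.13,0],"twist":[0,0,0]},{"jaw":55,"delta_pos":[0,-0.1,0],"twist":[0,0,0]},{"jaw":55,"delta_pos":[0,0,0],"twist":[0,0,0]},{"jaw":55,"delta_pos":[0,0,0],"twist":[0,0,0]}]'
python3 - <<'E'
from h import *
c=r.camera("top");f=c["frame"].astype(float)
cv2.imwrite("pics/crop4.png",cv2.resize(c["frame"][150:350,210:440,::-1],None,fx=3,fy=3,interpolation=cv2.INTER_CUBIC))
def cross(col,r0,r1,ch):
    p=ch[r0:r1,col]; a,b=p[:3].mean(),p[-3:].mean(); h=(a+b)/2; s=np.sign(b-a)
    k=np.nonzero(s*(p-h)>0)[0][0]; return r0+k-1+(h-p[k-1])/(p[k]-p[k-1])
gr=f[...,0]-f[...,1]
E=world(c,[(k,cross(k,168,181,gr)) for k in list(range(330,362))+list(range(412,422))],.04)[:,:2]
l=np.polyfit(E[:,1],E[:,0],1)
Rt=world(c,[(k,cross(k,213,226,gr)) for k in range(370,402)],.046)[:,:2]
g=Rt[:,0]-np.polyval(l,Rt[:,1]);print("overhang via root",.13+np.median(g),"yaw diff",np.degrees(np.polyfit(Rt[:,1],Rt[:,0],1)[0]-l[0]))
tp=world(c,[(k,cross(k,152,164,f.mean(2))) for k in range(382,392)],.046)[:,:2];print("via tip",np.median(tp[:,0]-np.polyval(l,tp[:,1])))
E
```

```text
t: 14.9
tcp_pos: [0.4481, 0.0096, 0.2474]
orientation: [1.0, -0.009, 0.001, -0.001]
ft_force: [1.1, -0.3, -0.8]
opening: 0.0471
t: 15.6
tcp_pos: [0.4518, 0.195, 0.2465]
orientation: [1.0, -0.007, -0.0, 0.0]
ft_force: [-0.5, 0.2, -0.2]
opening: 0.0465
overhang via root 0.02739217021335394 yaw diff -0.21705919578788438
via tip 0.02965097448605042
```

View pics/crop4.png

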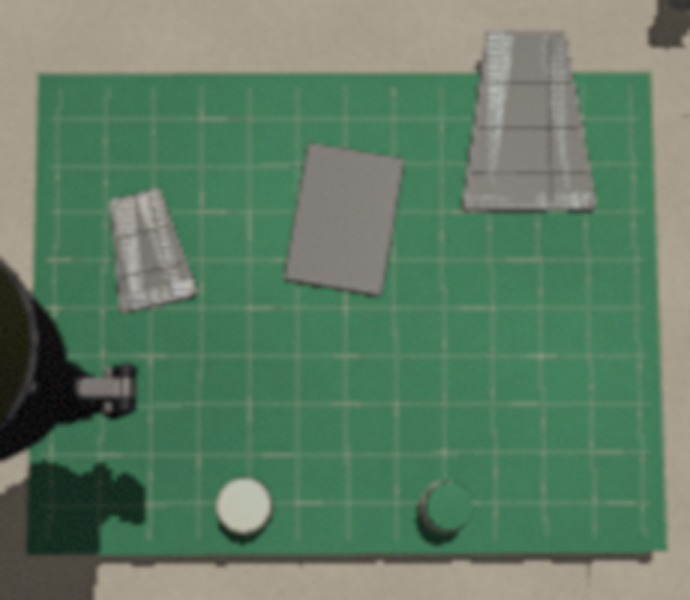

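The tip is now at row 31 against the board edge at row 73, and the wing looks square. All the bystanders on the board look unmoved and the arm is clear, so I hand in.

```bash
python3 -c "
from cell import r
print(r.hand_in())"
```

```text
the job is handed in; nothing more can be done
None
```

I pushed the wing out over the far edge with two fingertips against its root, turning it about 8.5° on the way. A second nudge of about 3 mm brought it nearer 30 mm, and then I retreated and handed in at about 15.7 s of the 32 s allowed. No verdict was reported.

**Overhang:** the last top-camera measurements gave 29.7 mm at the tip and 27.4 mm from the root. The robot's TCP position combined with the wrist view implied about 33 mm. The three disagree by about 5 mm, but all fall within the 23 to 37 mm window.

**Squareness:** the root edge was within about 0.3° of parallel to the board edge.

**Everything else:** in the last picture the parts and jars on the board looked unmoved. I did not re-measure them, and that crop did not show the knife, file or sprue. The arm was well clear, with no contact force.

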